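# Slide the specimen tray across the gap onto the imaging stage

### The arm

A 6-joint arm with a two-finger parallel gripper is mounted at the origin on a cart in front of the work surface, level with it; the furniture and walls round the work are solid. World frame = base frame: x ahead of the robot, y to its left, z up, the work surface at z = 0. Lengths are in mm, angles in rad, forces in N, time in s.
With the tool pointing down it reaches from about 275 to 825 mm from the base axis. Payload 4.9 kg.
Tool frame: the origin (TCP) lies at the very end of the fingers, on their centre line; the grasp point (between the pads) lies 19 mm behind it; z points along the fingers, y is the line along which they close (so a half turn about z gives the same grasp; the last joint's range is limited). The gripper opens to 85 mm and grips with 20 to 120 N. Pads are 22 mm wide; open, the fingers measure 114 mm over their backs; the gripper's body (76 mm by 85 mm) begins 54 mm behind the grasp point. The pads swing forward as they close: fully open they stand 13 mm farther back than shut.
Start: joints at [-1.258, 0.326, -0.193, 1.052, 0, 1.437], TCP at [237.659, -496.021, 231.281] pointing down, gripper open.
Joint ranges: [-2.65, 2.65], [-0.97, 1.79], [-1.3, 1.35], [-1.93, 2.1], [-1.47, 1.37], [-3.14, 3.14]. Speed limits (rad/s): [2.57, 2.57, 3.14, 3.14, 3.14, 3.14].

### API

Orientations are given as [roll, pitch, yaw] about the fixed x, y, z axes, in that order (R = Rz(yaw) Ry(pitch) Rx(roll)).
In Python, from bench import bot, solve_ik, imaging gives the robot as it stands. Calls block until the motion is done:
- bot.move_ptp(position, orientation): joint-space move of the TCP to a pose.
- bot.movel(position, rot=None, max_speed=150, threshold=None): straight line of the TCP; rot=None keeps the orientation; max_speed is the mean speed in mm/s. With threshold (N) it stops when the force on the tool has changed by that much, and returns True; else False.
- bot.move_j(angles): joint-space move.
- bot.grip(opening, effort=None): opening from 0.0 (shut) to 1.0 (fully open); effort is the grip in N (None keeps the last); returns when the fingers have stopped.
- bot.dwell(seconds).
- solve_ik(position, orientation): joint angles nearest the present ones, or None.
- bot.get_state(): the state.
- imaging.capture(name): name is "scene" or "top" or "wrist"; returns the picture (384x512x3 uint8, blue, green, red); there is no depth.
- imaging.camera_model(name): a dict with "K" (3x3 intrinsics, pixels), "position" and "rotation" of the camera in the world. Camera axes: x right, y up, looking along -z (the intrinsics and any distortion apply to the point x, -y, -z); pixel columns grow to the right and rows downward; lengths in mm; the calibration is good to about 2 mm. A picture is of the moment at which its call begins: read the wrist's pose just before it. camera_model takes no time and is no camera call; for the wrist camera it gives the pose at the moment of the call.
A pose or a line that the arm cannot do raises bot.IKError and nothing moves.
- bot.sign_off(): hands the job in; it is judged then, once.
The state is a dict: "t": time; "qpos": joint angles; "joint_velocities": joint speeds; "effort": joint torques, N m; "tcp_pos": TCP position; "orientation": TCP orientation; "contact_force": force on the tool from outside, world axes, zero at the start; "wrist_torque": the same for the moment, N m; "opening": opening from 0.0 (shut) to 1.0 (fully open); "gripper_force": force on a finger pad.
Only numpy, scipy, OpenCV 4.12 (cv2) and the standard library are available. Lean on these libraries where they do the work, as an engineer would, in place of code of your own. Each camera call takes 0.05 s, during which the arm holds its last target. There are 200 camera calls.

### The job

Hold the specimen tray by its upright rear grip and slide it from the wooden stand across the open gap onto the imaging stage, between its side rails, without lifting it, leaning hard on it or letting its heavy front end dip into the gap. Feel for the sprung end pad, push it in by about half its travel but never to its end, then let go so that the tray is left lying flat and still resting against the pad. The rock stays in its compartment and the loose things standing round the stands stay where they are.

Things in the scene. Friction and masses are not known exactly. Their poses are not given: they have to be found in the camera images.
- prep_stand: Fixed wooden stand, 160 mm (x) by 200 mm (y) by 55 mm high, flat top, no rails. Origin under the middle of its footprint, at bench level; its -y axis points at the imaging stage.
- imaging_stage: Fixed stage, grey bed 55 mm high, 170 wide (x), 270 long. Origin at bench level under the middle of its leading edge; the bed runs along its -y axis, the direction of travel. Lip: 15 mm long, falls 5 mm before that edge. Side rails 16 mm high, 121 mm apart, flared over the first 43 mm. Parallel to the wooden stand, up to 6 mm aside, 110 to 124 mm from its end to the leading edge.
- end_pad (a joint): Sprung black pad, 70 mm wide, 26 high, on an aluminium block with two black knobs at the stage's far end. Value: how far it is pushed in along the travel, 0 at rest, 0.015 m at its end; 1200 N/m, no preload (9 N at half travel), damped. The block's setting is not given: the resting pad face lies 183 to 223 mm past the leading edge, to be found by feel or sight.
- tray: Loose wooden tray, 110 mm wide (x), 190 long (y), walls 22 high, floor 5; 0.22 kg. Origin in the middle of its underside; -y points to its front. A divider parts the front compartment (rock) from the empty rear one (82 mm clear before the grip). With the rock it balances roughly 65 mm behind its front edge, so the front tips into the gap unless the rear is held down.
- tray_grip (a point): Where to hold the tray's upright grip, a wooden block 14 mm thick (along y), 70 wide (x), its top 64 mm above the tray's underside, at the tray's rear end. The point is mid-block, 14 mm below its top, 50 mm above the tray's underside, 88 mm behind its middle. Axes as the tray's.
- tray_nose (a point): Middle of the lower front edge of the tray, level with its underside (the edge itself is bevelled, 3 mm up over 10 mm), 95 mm ahead of its middle.
- rock: Rough pointed rock, 72 x 74 x 71 mm, about 0.37 to 0.6 kg, standing loose in the tray's front compartment. Origin in the middle of its underside, 49 mm ahead of the tray's middle.
- lump_a: Bystander: rough stone 44 x 60 x 46 mm on the bench behind the wooden stand as seen from the robot. Origin in the middle of its underside.
- bottle: Bystander: brown bottle with a black cap, 54 x 54 x 105 mm, upright on the bench behind the stage as seen from the robot. Origin in the middle of its underside.
- clod: Bystander: dark clod 34 x 36 x 21 mm on the bench in the gap. Origin in the middle of its underside.
- chalk: Bystander: pale stone 43 x 43 x 24 mm on the bench in the gap. Origin in the middle of its underside.
Not all that is in view belongs to the job. What is shaped like the rock but yellow is not meant.

How it is judged (in metres and radians):
On the way, in this order (a step that is already met when the one before it is completed fails the run):
1. the tray's front has crossed the gap and lies on the stage, 30 mm past its leading edge and between the rails (y of tray_nose in the frame of imaging_stage below -0.03 m and x of tray_nose in the frame of imaging_stage between -0.012 and 0.012 m), for 0.1 s.
2. the tray has pushed the sprung end pad in by at least 5 mm (value of joint end_pad above 0.005 m), for 0.2 s.
At the end, for the whole second after the job is handed in: The tray lies flat (within 0.03 rad) and at rest on the stage between the rails (its middle within 9 mm of the stage's centre line), still resting against the end pad (pad pushed in by more than 0.5 mm), with the rock in its front compartment, and is let go (value of joint end_pad above 0.0005 m and y of tray in the frame of imaging_stage below -0.092 m and x of tray in the frame of imaging_stage between -0.009 and 0.009 m and z of tray in the frame of imaging_stage below 0.058 m and angle between tray's own z axis and vertical below 0.03 rad and linear speed of tray below 0.01 m/s and y of rock in the frame of tray below -0.02 m and z of rock in the frame of tray below 0.02 m); the robot touches nothing.
It fails at once if the tray does not stay level on the beds: its front edge dips more than 6 mm below their level or is lifted more than 12 mm above it, or its grip is lifted more than 10 mm (height (world z) of tray_nose below 0.049 m or height (world z) of tray_nose above 0.067 m or height (world z) of tray_grip above 0.115 m).
It fails at once if the end pad is pushed to its end (over 13 mm, about 16 N) (value of joint end_pad above 0.013 m).
It fails at once if the tray is leaned on: over 40 N between it and the wooden stand or the stage (contact force between tray and prep_stand above 40 N or contact force between tray and imaging_stage above 40 N).
It fails at once if the rock leaves its compartment or falls over in it (z of rock in the frame of tray above 0.03 m or angle between rock's own z axis and vertical above 0.4 rad).
It fails at once if a loose stone or the bottle beside the stands is moved more than 15 mm (distance of any of lump_a, bottle, clod, chalk from where it was at the start of the episode above 0.015 m).
It also fails if it takes over 67 s, if anything falls off the work surface, if the arm or the gripper's body presses on something with over 40 N, if the wrist force passes 120 N, or if a joint passes its speed limit or range.

## Working session

There is one attempt and no reset: what is moved stays moved. The work goes in short steps, each a Python script; the robot and the scene stay as the last script left them, time stands still between calls to the robot, and variables do not carry over. Pictures are saved under pics/ and viewed, at most 14 in all, crops included, and the job is handed in when it is done.

```bash
ls; mkdir -p pics; python3 - <<'E'
from bench import bot, imaging
import cv2
for n in("scene","top"):
    im=imaging.capture(n); cv2.imwrite(f"pics/{n}0.png",im)
    m=imaging.camera_model(n); print(n,m)
    print(im.shape)
s=bot.get_state(); print(s)
E
```

```text
pics
scene {'K': array([[438.16864354,   0.        , 254.04855729],
       [  0.        , 438.16864354, 192.18586457],
       [  0.        ,   0.        ,   1.        ]]), 'position': array([-231.06534103, 1211.08107057, 1151.63625056]), 'rotation': array([ 0.88799202, -0.02298335, -2.46850052])}
(384, 512, 3)
top {'K': array([[363.87360524,   0.        , 255.19102256],
       [  0.        , 363.87360524, 193.21294517],
       [  0.        ,   0.        ,   1.        ]]), 'position': array([ 323.63013768,  186.59066225, 1231.38674277]), 'rotation': array([ 0.18688432,  0.02240372, -1.55880937])}
(384, 512, 3)
{'t': 0.1, 'qpos': array([-1.25818844e+00,  3.26864765e-01, -1.93478562e-01,  1.05199167e+00,
        1.51039014e-05,  1.43658894e+00]), 'joint_velocities': array([-0.00088388, -0.00162216,  0.00306227,  0.00062929,  0.00017129,
       -0.00095205]), 'effort': array([ 1.80958883e-03, -4.44239938e+01,  2.63037890e+01,  7.95710657e-03,
        3.77050924e-05,  1.07554644e-05]), 'tcp_pos': array([ 237.50411205, -495.50710661,  230.58487363]), 'orientation': array([-3.14006984e+00, -2.20849529e-04,  4.46815090e-01]), 'contact_force': array([-0.51504756,  0.8538912 ,  0.66748975]), 'wrist_torque': array([-0.03058082, -0.01004126,  0.02163978]), 'gripper_force': 0.0, 'opening': 1.0006653965170988}
```

View pics/top0.png

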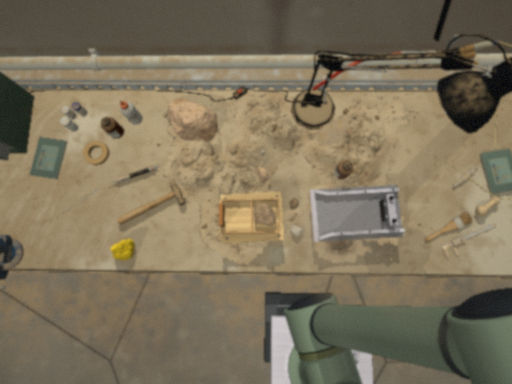

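View pics/scene0.png

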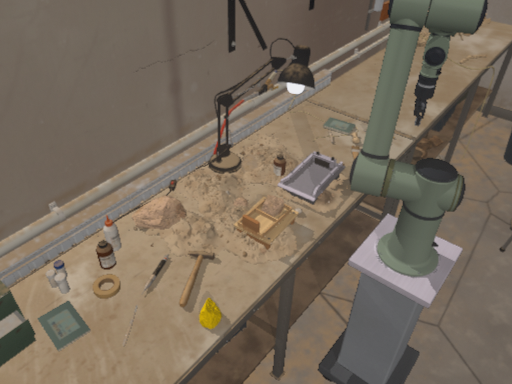

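The top view shows the tray on its stand at about (250,216), with its grip at the left end (222,216) and the rock at (265,215). The stage is at (357,213), its pad and knobs at (388,207). The chalk is at (297,231), the clod at (294,202) and the bottle at (344,169). Possible mix-ups are the yellow rock look-alike (122,250) and the big stone (192,118). Neither is in the tray, so the target is the grip at (222,216).

```bash
cat > h.py <<'E'
import numpy as np, cv2
from scipy.spatial.transform import Rotation as R
from bench import bot, solve_ik, imaging
def cast(m,px,z):
    """pixel -> world point on plane z"""
    Rm=R.from_euler('xyz',m['rotation']).as_matrix(); K=m['K']
    px=np.atleast_2d(np.float64(px))
    d=np.c_[(px[:,0]-K[0,2])/K[0,0],-(px[:,1]-K[1,2])/K[1,1],-np.ones(len(px))]@Rm.T
    return m['position']+d*((z-m['position'][2])/d[:,2])[:,None]
def proj(m,P):
    Rm=R.from_euler('xyz',m['rotation']).as_matrix(); K=m['K']
    p=(np.atleast_2d(P)-m['position'])@Rm
    return np.c_[K[0,0]*p[:,0]/-p[:,2]+K[0,2],K[1,1]*p[:,1]/p[:,2]+K[1,2]]
def crop(im,x0,y0,x1,y1,f,name):
    cv2.imwrite(f"pics/{name}.png",cv2.resize(im[y0:y1,x0:x1],None,fx=f,fy=f,interpolation=cv2.INTER_CUBIC))
E
python3 - <<'E'
from h import *
im=cv2.imread("pics/top0.png"); m=imaging.camera_model("top")
crop(im,205,160,415,260,3.8,"topcrop")
print(cast(m,[[222,216],[285,216],[312,213],[404,213],[388,207]],60).round(), cast(m,[[250,216]],77).round())
ms=imaging.camera_model("scene"); print(proj(ms,cast(m,[[312,240],[222,216],[404,235]],55)))
mw=imaging.camera_model("wrist"); print(mw, R.from_euler('xyz',mw['rotation']).as_matrix(), bot.get_state()['orientation'])
E
```

```text
[[ 469.  322.   60.]
 [ 471.  118.   60.]
 [ 481.   31.   60.]
 [ 484. -264.   60.]
 [ 503. -214.   60.]] [[467. 231.  77.]]
[[310.44961826 199.08784363]
 [248.69073734 230.42389303]
 [343.46975762 164.08415846]]
{'K': array([[298.53211933,   0.        , 251.7117641 ],
       [  0.        , 298.53211933, 189.33962093],
       [  0.        ,   0.        ,   1.        ]]), 'position': array([ 298.4406016 , -467.46871958,  372.21911607]), 'rotation': array([-0.27034423,  0.00222884, -1.12459541])} [[ 0.43154046  0.8690713   0.24184275]
 [-0.90209083  0.41640448  0.11331126]
 [-0.00222884 -0.26706252  0.96367663]] [-3.14006984e+00 -2.20849529e-04  4.46815090e-01]
```

View pics/topcrop.png

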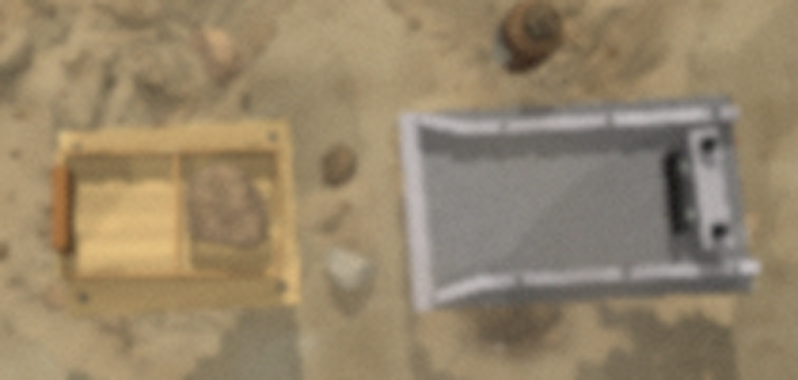

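The calibration holds: top-view points reproject correctly into the scene view. The crop shows the brown upright grip at crop (62,209), and the rock in the front compartment at (228,205). The stage's leading edge is at crop x≈410, its pad face at x≈672. Next I'll take wrist views from above.

```bash
python3 - <<'E'
from h import *
import pickle
D={}
for n,p in (("w_all",[510,40,330]),("w_stage",[510,-110,240]),("w_tray",[505,225,240])):
    bot.move_ptp(p,[np.pi,0,0.07]); bot.dwell(0.3)
    m=imaging.camera_model("wrist"); im=imaging.capture("wrist"); D[n]=m
    cv2.imwrite(f"pics/{n}.png",im)
pickle.dump(D,open("cams.pkl","wb"))
s=bot.get_state();print(s['t'],s['qpos'].round(3),s['contact_force'],s['wrist_torque'])
a,b=cv2.imread("pics/w_stage.png"),cv2.imread("pics/w_tray.png")
f=780/512
cv2.imwrite("pics/w1.png",cv2.resize(a,None,fx=f,fy=f));cv2.imwrite("pics/w2.png",cv2.resize(b,None,fx=f,fy=f))
E
```

```text
8.7083 [ 0.286  0.326 -0.17   1.075 -0.    -2.926] [0.66680518 0.53127436 0.05862446] [ 0.01496957 -0.01820835  0.01441086]
```

View pics/w1.png

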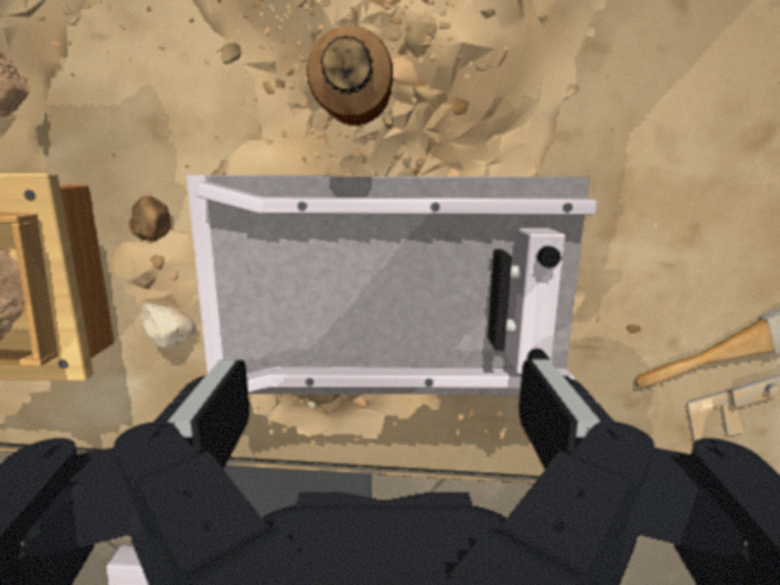

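View pics/w2.png

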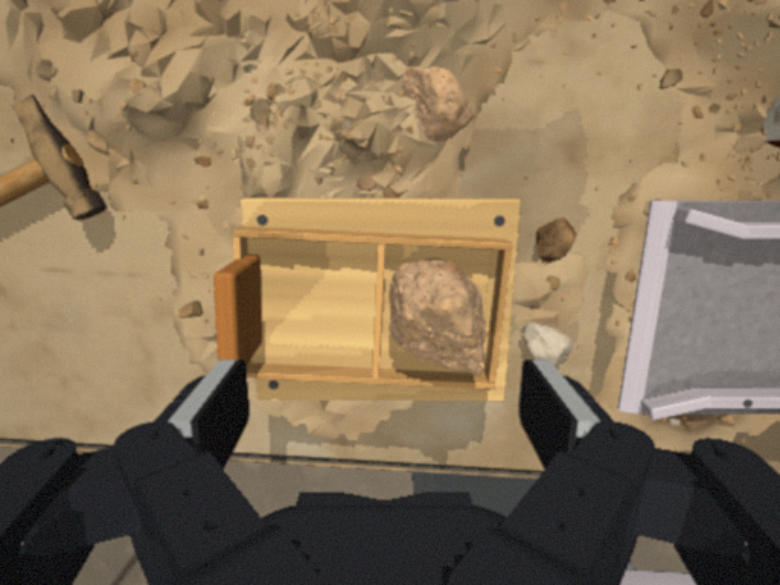

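The w1 picture shows the stage with its leading edge at x≈189–210 and the pad face at x≈490 (rows 250–348). Rail screws are at (302,206), (567,208), (309,382) and (429,382). The w2 picture shows the tray with its divider at x≈380 and the rock in front of it. The grip's top face is at x≈217–240, starting at row 272, and the stand screws are at (262,220), (499,221) and (273,385).

```bash
python3 - <<'E'
from h import *
import pickle
D=pickle.load(open("cams.pkl","rb")); f=512/780
def c(n,pts,z):
    r=cast(D[n],np.array(pts)*f,z); return r[:,:2].round(1)
print("w1 rail screws z71",c("w_stage",[[302,206],[435,207],[567,208],[309,382],[429,382]],71).tolist())
print("lead edge z50",c("w_stage",[[189,176],[208,360]],50).tolist(),"lip top z55",c("w_stage",[[208,215],[219,360]],55).tolist())
print("far edge z55",c("w_stage",[[588,178],[576,330]],55).tolist())
print("pad face top z81",c("w_stage",[[491,252],[488,345]],81).tolist())
print("stand front edge z55 from w1",c("w_stage",[[57,176],[90,378]],55).tolist())
print("w2 stand corners",c("w_tray",[[242,199],[519,199],[503,400]],55).tolist())
print("stand screws",c("w_tray",[[262,220],[499,221],[273,385]],55).tolist())
print("stage edge w2 z50",c("w_tray",[[650,201],[621,410]],50).tolist())
print("tray front wall top outer z77",c("w_tray",[[514,240],[490,387]],77).tolist(),"upper wall out",c("w_tray",[[235,229],[514,237]],77).tolist(),"div",c("w_tray",[[383,243],[378,377]],77).tolist())
print("grip top z119",c("w_tray",[[217,272],[240,262],[217,360]],119).tolist())
im=cv2.imread("pics/w_tray.png"); a=im[125:270,130:350]
a=cv2.resize(a,None,fx=3.6,fy=3.6,interpolation=cv2.INTER_CUBIC)
cv2.imwrite("pics/w2crop.png",a)
E
```

```text
w1 rail screws z71 [[545.7, -52.1], [551.4, -141.9], [557.2, -231.2], [415.0, -60.4], [421.4, -150.6]]
lead edge z50 [[558.9, 32.0], [417.5, 23.0]] lip top z55 [[532.9, 17.6], [420.5, 12.5]]
far edge z55 [[577.7, -248.6], [465.1, -261.0]]
pad face top z81 [[525.2, -181.4], [458.3, -188.2]]
stand front edge z55 from w1 [[552.6, 122.1], [397.7, 114.6]]
w2 stand corners [[540.4, 327.0], [554.0, 131.7], [396.2, 120.9]]
stand screws [[526.6, 312.9], [537.6, 143.6], [396.6, 304.5]]
stage edge w2 z50 [[558.8, 36.2], [391.2, 21.8]]
tray front wall top outer z77 [[528.0, 137.5], [418.0, 139.2]] upper wall out [[522.4, 325.3], [530.0, 137.8]] div [[519.8, 225.6], [420.3, 222.4]]
grip top z119 [[502.9, 323.1], [509.9, 309.4], [445.9, 324.7]]
```

View pics/w2crop.png

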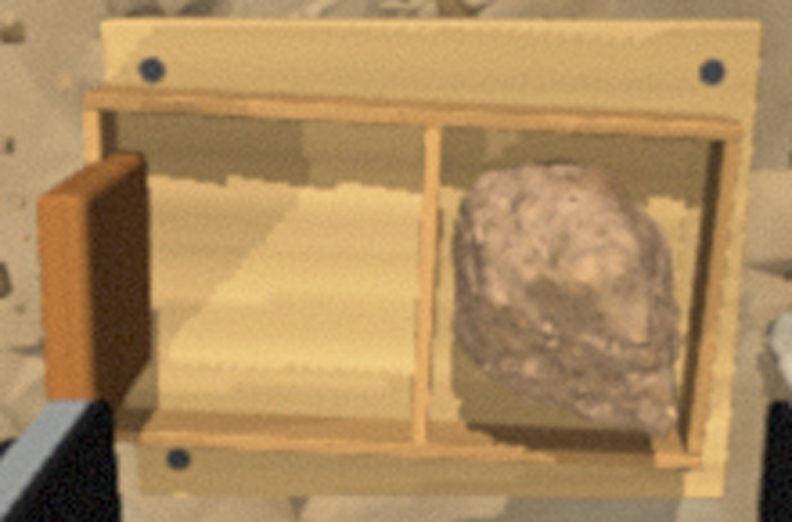

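```bash
python3 - <<'E'
from h import *
import pickle
D=pickle.load(open("cams.pkl","rb"))
c=lambda pts,z: cast(D["w_tray"],np.array(pts)/3.6+[130,125],z)[:,:2].round(1).tolist()
print("grip top +x corners",c([[38,198],[88,198],[46,390],[93,390]],119))
print("upper wall outer",c([[87,91],[742,121]],77),"lower outer top",c([[142,438],[700,467]],77))
print("front outer",c([[742,122],[703,465]],77),"rear outer",c([[86,100],[84,155]],77))
print("divider",c([[433,128],[420,440]],77))
print("screws",c([[152,70],[712,71],[178,460]],55))
E
```

```text
grip top +x corners [[501.4, 324.8], [502.2, 312.3], [449.0, 324.3], [449.9, 311.9]]
upper wall outer [[522.4, 325.4], [526.8, 138.7]] lower outer top [[415.2, 310.3], [417.4, 136.0]]
front outer [[526.5, 138.6], [418.1, 135.1]] rear outer [[519.8, 325.7], [503.8, 326.6]]
divider [[518.6, 226.7], [420.5, 224.0]]
screws [[526.5, 312.6], [538.0, 143.4], [396.5, 304.2]]
```

Measured values, all consistent with the given sizes:

| Item | Value |
|---|---|
| Stage yaw | ≈0.066 |
| Stage leading edge | ≈(475.6, 15) |
| Far edge | 270 mm past the leading edge |
| Rail spacing | 121 mm |
| Pad | ≈200 mm past the leading edge |
| Tray yaw | ≈0.024 |
| Tray width × length | ≈109 × 190 mm |
| Grip point | ≈(467.8, 318) |

The tray needs about +0.042 rad and −12 mm at the rear to line up. Next I'll grasp it.

```bash
cat >> h.py <<'E'
O=np.array([475.6,15.]); YAW=0.066; T=np.array([np.sin(YAW),-np.cos(YAW)]); N=np.array([np.cos(YAW),np.sin(YAW)])
def gp(s,lat=0): return O+T*s+N*lat     # world xy, s = travel past the leading edge
def st(tag=""):
    s=bot.get_state(); p=s['tcp_pos']; d=p[:2]-O; F=s['contact_force']
    print(tag,"t%.1f"%s['t'],"s %.1f lat %.1f z %.1f"%(d@T,d@N,p[2]),"F travel %.1f lat %.1f z %.1f"%(F[:2]@T,F[:2]@N,F[2]),"M",s['wrist_torque'].round(2),"ori",s['orientation'].round(3),"op %.3f gf %.0f"%(s['opening'],s['gripper_force']))
    return s
E
python3 - <<'E'
from h import *
o=[np.pi,0,0.024-np.pi]
q=solve_ik([467.8,318,200],o); print(q)
bot.move_ptp([467.8,318,200],o); st()
bot.movel([467.8,318,86],max_speed=80,threshold=6); bot.dwell(.2); st("down")
bot.grip(0.0,60); st("grip"); bot.dwell(.3); st()
cv2.imwrite("pics/g.png",imaging.capture("wrist"))
E
```

```text
[ 0.46653904  0.37706548 -0.20096743  0.99276342  0.          0.44253904]
 t11.5 s -302.8 lat 12.3 z 200.0 F travel -0.1 lat 0.4 z 0.1 M [-0.   -0.05  0.03] ori [ 3.142  0.    -3.118] op 0.998 gf 0
down t13.3 s -303.0 lat 12.4 z 86.3 F travel 0.3 lat -0.5 z -1.4 M [0.05 0.03 0.08] ori [ 3.141e+00  1.000e-03 -3.118e+00] op 1.001 gf 0
grip t14.0 s -303.6 lat 12.3 z 86.2 F travel -3.2 lat -0.9 z 0.7 M [ 0.5   0.18 -0.15] ori [ 3.14   0.    -3.117] op 0.155 gf 59
 t14.3 s -303.5 lat 12.3 z 86.2 F travel -5.3 lat -1.4 z 2.0 M [ 0.87  0.28 -0.2 ] ori [ 3.14   0.    -3.117] op 0.151 gf 59
```

View pics/g.png

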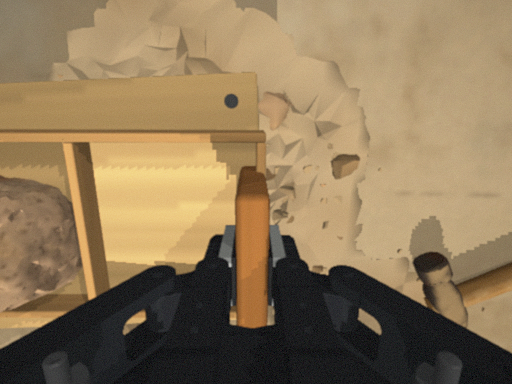

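The grip is held: the orange block is between the pads at about (252,260), and the opening of 0.15 matches 14 mm. Next I'll tighten it and align the tray while it is still on the stand.

```bash
python3 - <<'E'
from h import *
bot.grip(0.0,110); st("tight")
o=[np.pi,0,YAW-np.pi]
bot.movel([*gp(-288,6),86.2],rot=[np.pi,0,0.045-np.pi],max_speed=25); st()
bot.movel([*gp(-272,0),86.2],rot=o,max_speed=25); st()
bot.movel([*gp(-262,0),86.2],rot=o,max_speed=30); st()
bot.dwell(.2); st()
import pickle
m=imaging.camera_model("wrist"); pickle.dump(m,open("c2.pkl","wb")); im=imaging.capture("wrist"); cv2.imwrite("pics/a.png",im)
t=imaging.capture("top"); crop(t,205,160,415,260,3.8,"a_top")
E
```

```text
tight t14.5 s -303.4 lat 12.4 z 86.3 F travel -5.7 lat -0.8 z 4.0 M [ 0.9   0.25 -0.18] ori [ 3.14   0.    -3.117] op 0.146 gf 108
 t15.3 s -287.8 lat 6.3 z 86.3 F travel -2.2 lat 1.3 z 1.5 M [ 0.66 -0.17  0.11] ori [-3.141e+00  1.000e-03 -3.097e+00] op 0.146 gf 108
 t16.2 s -272.2 lat -0.0 z 86.3 F travel -4.2 lat 0.3 z 3.8 M [ 0.88 -0.08  0.09] ori [ 3.141 -0.    -3.075] op 0.149 gf 108
 t16.6 s -262.1 lat -0.1 z 86.3 F travel -5.1 lat -0.3 z 5.8 M [0.88 0.09 0.04] ori [ 3.141 -0.    -3.076] op 0.150 gf 108
 t16.8 s -262.1 lat -0.1 z 86.3 F travel -4.4 lat -0.2 z 5.5 M [ 0.89  0.09 -0.02] ori [ 3.142 -0.    -3.076] op 0.145 gf 108
```

View pics/a_top.png

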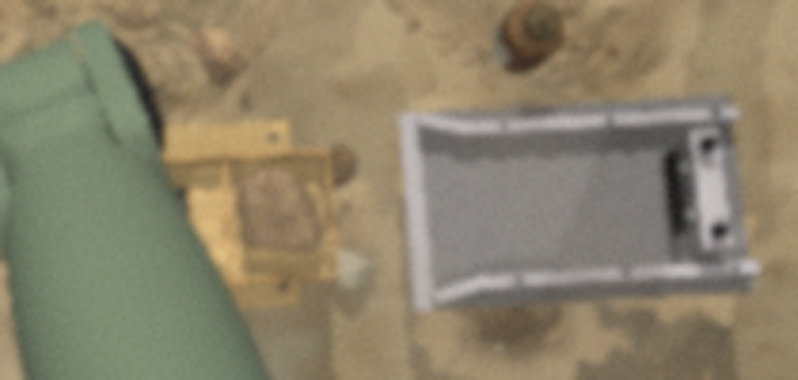

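```bash
python3 - <<'E'
from h import *
m=imaging.camera_model("top")
P=cast(m,np.array([[333,147],[338,280]])/3.8+[205,160],77)[:,:2]-O
print("nose s",P@T,"lat",P@N, (P@N).mean())
o=[np.pi,0,YAW-np.pi]
for s in (-240,-225,-210,-200,-192,-184):
    bot.movel([*gp(s),86.2],rot=o,max_speed=30); S=st()
    if abs(S['contact_force'][2])>22: print("STOP"); break
t=imaging.capture("top"); crop(t,205,160,415,260,3.8,"b_top")
sc=imaging.capture("scene"); crop(sc,220,140,360,260,4.5,"b_sc")
E
```

```text
nose s [-76.12930167 -80.17846223] lat [ 54.22613683 -57.80718183] -1.7905224987668227
 t17.8 s -240.4 lat -0.1 z 86.3 F travel -5.2 lat -0.7 z 4.0 M [1.08 0.09 0.04] ori [ 3.141 -0.    -3.075] op 0.143 gf 108
 t18.5 s -225.3 lat -0.1 z 86.4 F travel -5.2 lat -0.4 z 3.9 M [1.06 0.05 0.02] ori [ 3.141 -0.    -3.076] op 0.146 gf 108
 t19.1 s -210.5 lat -0.0 z 86.4 F travel -5.7 lat 0.6 z 4.1 M [ 1.14  0.03 -0.07] ori [ 3.14  -0.    -3.076] op 0.144 gf 108
 t19.6 s -200.5 lat 0.0 z 86.4 F travel -4.5 lat -0.7 z 6.2 M [1.18 0.08 0.02] ori [ 3.14   0.    -3.075] op 0.146 gf 108
 t20.0 s -192.7 lat 0.1 z 86.5 F travel -6.2 lat 1.0 z 6.1 M [1.32 0.01 0.02] ori [ 3.14   0.    -3.075] op 0.143 gf 108
 t20.4 s -184.8 lat 0.1 z 86.6 F travel -6.0 lat 0.6 z 5.5 M [1.43 0.01 0.01] ori [ 3.14   0.    -3.075] op 0.146 gf 108
```

View pics/b_sc.png

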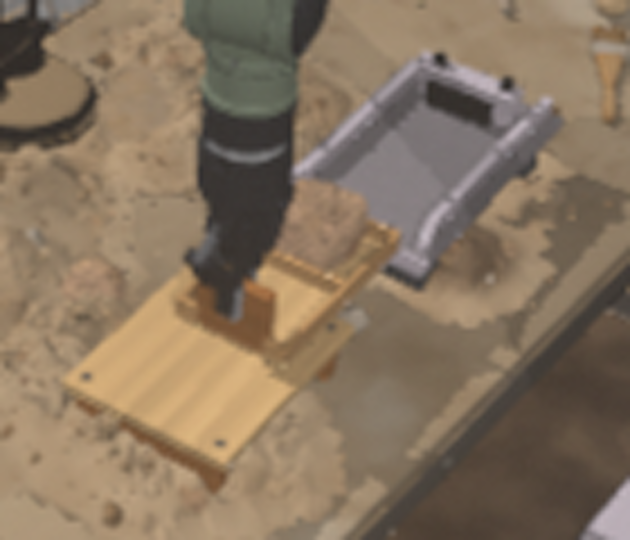

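The tray is level with its nose just over the lip, and the rock is seated. I'll continue onto the bed.

```bash
python3 - <<'E'
from h import *
o=[np.pi,0,YAW-np.pi]
for s in (-176,-168,-158,-146,-134):
    bot.movel([*gp(s,.8),86.2],rot=o,max_speed=30,threshold=12); S=st(); F=S['contact_force']
    if abs(F[2])>22 or np.hypot(*F[:2])>18: print("STOP"); break
t=imaging.capture("top"); crop(t,205,160,415,260,3.8,"c_top")
E
```

```text
t21.0 s -177.0 lat 0.8 z 86.7 F travel -6.0 lat -0.7 z 7.2 M [ 1.51  0.12 -0.03] ori [ 3.139  0.    -3.075] op 0.148 gf 108
 t21.4 s -168.3 lat 0.5 z 86.3 F travel -5.1 lat -0.3 z 5.4 M [1.   0.01 0.04] ori [ 3.141 -0.    -3.075] op 0.147 gf 109
 t21.9 s -158.3 lat 0.6 z 86.3 F travel -5.1 lat -0.7 z 6.4 M [0.99 0.02 0.02] ori [ 3.141 -0.    -3.076] op 0.144 gf 109
 t22.4 s -146.4 lat 0.5 z 86.3 F travel -5.2 lat -0.1 z 6.1 M [1.02 0.02 0.07] ori [ 3.141e+00 -1.000e-03 -3.076e+00] op 0.146 gf 109
 t23.0 s -134.4 lat 0.5 z 86.3 F travel -5.8 lat -0.2 z 6.6 M [1.07 0.09 0.01] ori [ 3.141e+00 -1.000e-03 -3.075e+00] op 0.150 gf 109
```

View pics/c_top.png

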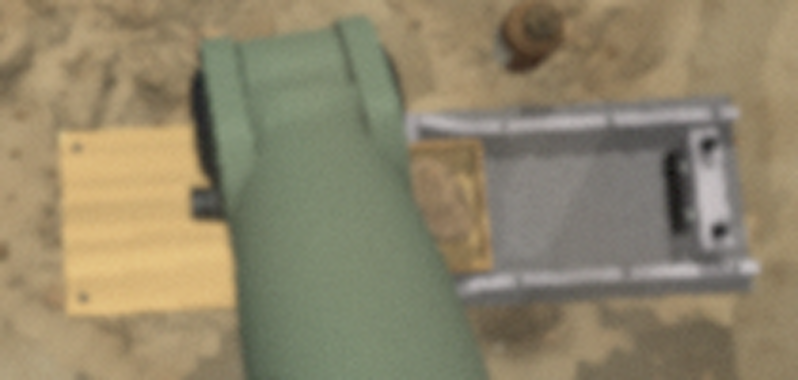

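The front is on the bed and centred between the rails, with its front edge at crop x≈488. I'll carry on towards the pad, slowly near the end.

```bash
python3 - <<'E'
from h import *
o=[np.pi,0,YAW-np.pi]
for s in (-115,-95,-70,-45,-20,-8):
    bot.movel([*gp(s,.5),86.2],rot=o,max_speed=35,threshold=9); S=st(); F=S['contact_force']
    if abs(F[2])>22 or np.hypot(*F[:2])>16: print("STOP"); break
t=imaging.capture("top"); crop(t,205,160,415,260,3.8,"d_top")
E
```

```text
t23.7 s -115.4 lat 0.2 z 86.3 F travel -4.8 lat -0.2 z 6.3 M [ 1.07 -0.07  0.02] ori [ 3.141e+00 -1.000e-03 -3.076e+00] op 0.146 gf 109
 t24.4 s -95.5 lat -0.0 z 86.2 F travel -6.1 lat -0.6 z 5.1 M [1.02 0.01 0.05] ori [ 3.140e+00 -1.000e-03 -3.075e+00] op 0.146 gf 109
 t25.3 s -70.7 lat -0.0 z 86.3 F travel -5.5 lat 0.7 z 6.3 M [1.15 0.   0.02] ori [ 3.140e+00 -1.000e-03 -3.075e+00] op 0.146 gf 109
 t26.2 s -45.8 lat -0.1 z 86.3 F travel -6.1 lat -0.9 z 8.3 M [ 1.17 -0.02  0.  ] ori [ 3.140e+00 -1.000e-03 -3.075e+00] op 0.145 gf 109
 t27.0 s -20.9 lat -0.1 z 86.3 F travel -7.0 lat -0.5 z 7.6 M [ 1.21 -0.04  0.05] ori [ 3.140e+00 -1.000e-03 -3.075e+00] op 0.148 gf 109
 t27.5 s -8.7 lat -0.2 z 86.3 F travel -5.5 lat -0.4 z 7.8 M [ 1.1  -0.   -0.04] ori [ 3.140e+00 -1.000e-03 -3.075e+00] op 0.143 gf 109
```

View pics/d_top.png

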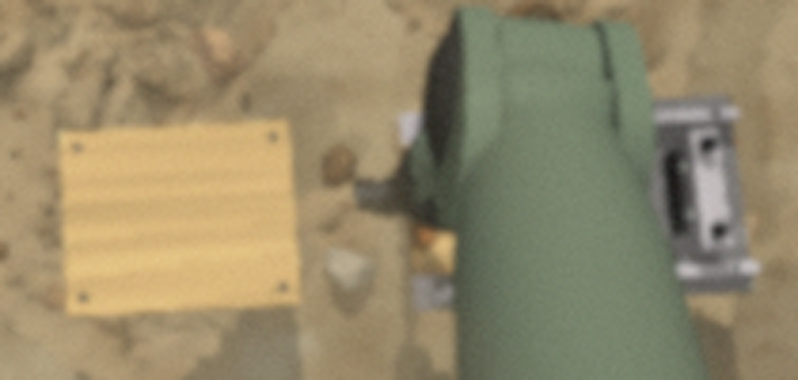

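The tray has cleared the gap and is on the bed, with the pad visible and still untouched at crop x≈675. Now I'll feel for it in 1 mm steps.

```bash
cat >> h.py <<'E'
def meas(n=6):
    f=[];d=[]
    for _ in range(n):
        bot.dwell(.03); s=bot.get_state(); f.append(s['contact_force']); d.append(s['tcp_pos'])
    f=np.mean(f,0); p=np.mean(d,0)
    return (p[:2]-O)@T, f[:2]@T, f[:2]@N, f[2], s['t']
E
python3 - <<'E'
from h import *
o=[np.pi,0,YAW-np.pi]
s=-8.; base=[]; n=0
while s<45:
    s+=1.5
    bot.movel([*gp(s,.3),86.2],rot=o,max_speed=15); r=meas(4); print(np.round(r,1))
    if len(base)<4: base.append(r[1])
    elif r[1]<np.mean(base)-4: break
E
```

```text
[-7.5 -7.1  0.4  7.5 28. ]
[-6.2 -7.5  0.2  7.8 28.3]
[-4.7 -7.8  0.1  8.1 28.7]
[-3.2 -7.9  0.4  8.  29.1]
[-1.7 -7.9  0.4  8.3 29.5]
[-0.3 -7.8 -0.   8.  29.9]
[ 1.2 -7.4  0.2  7.7 30.2]
[ 2.7 -7.7  0.   8.4 30.6]
[ 4.2 -8.   0.2  8.1 31. ]
[ 5.7 -7.8  0.1  8.6 31.4]
[ 7.2 -8.   0.2  8.4 31.8]
[ 8.7 -7.6  0.1  8.5 32.2]
[10.2 -7.7 -0.1  9.  32.6]
[11.7 -8.  -0.   8.8 32.9]
[13.2 -8.1 -0.   8.4 33.3]
[14.7 -8.3  0.   9.2 33.7]
[16.2 -7.6 -0.3  8.3 34.1]
[17.6 -8.   0.2  9.1 34.5]
[19.1 -7.7 -0.3  8.6 34.8]
[20.6 -8.2 -0.1  8.4 35.2]
[22.  -8.6  0.3  9.  35.6]
[23.1 -9.4 -0.   9.2 36. ]
[ 24.2 -11.6  -0.    9.3  36.4]
```

Contact starts at s≈21, and the pad is now about 3 mm in. I'll push to about half travel.

```bash
python3 - <<'E'
from h import *
o=[np.pi,0,YAW-np.pi]
s=26.5
while s<36:
    s+=1.
    bot.movel([*gp(s,.3),86.2],rot=o,max_speed=10); r=meas(5); print(s,np.round(r,1))
    if r[1]<-15.6 or r[0]>28.3: break
bot.dwell(.3); print(np.round(meas(),1)); st()
E
```

```text
27.5 [ 24.9 -12.4  -0.1  10.1  36.8]
28.5 [ 25.6 -12.9   0.1  10.2  37.2]
29.5 [ 26.3 -14.4   0.   10.5  37.6]
30.5 [ 27.1 -15.1  -0.2  10.8  38. ]
31.5 [ 27.8 -16.2  -0.1  10.8  38.5]
[ 27.8 -16.   -0.4  11.3  39. ]
 t39.0 s 27.8 lat -0.8 z 86.3 F travel -16.0 lat 0.1 z 10.4 M [ 2.47 -0.02 -0.03] ori [ 3.134e+00 -1.000e-03 -3.073e+00] op 0.146 gf 109
```

The pad is in by about 6.8 mm. The measured slope of 1.28 N/mm agrees with the spring. Now I'll ease back to about 2 mm and relieve the vertical load.

```bash
python3 - <<'E'
from h import *
o=[np.pi,0,YAW-np.pi]
s=31.5; z=86.2
while s>18:
    s-=1.
    if s<30 and z<86.9: z+=.1
    bot.movel([*gp(s,.3),z],rot=o,max_speed=12); r=meas(4); print(s,round(z,1),np.round(r,1))
    if r[0]<23.5: break
st()
E
```

```text
30.5 86.2 [ 27.8 -12.5  -0.2  10.7  39.4]
29.5 86.3 [27.9 -8.9 -0.5  8.6 39.7]
28.5 86.4 [27.8 -5.5 -0.3  6.9 40.1]
27.5 86.5 [27.5 -2.8 -0.7  6.  40.5]
26.5 86.6 [26.7 -0.9 -1.7  4.1 40.9]
25.5 86.7 [25.4 -1.3 -1.  -0.1 41.3]
24.5 86.8 [24.3 -0.9 -1.1 -2.8 41.6]
23.5 86.9 [23.4 -0.2 -1.4 -4.  42. ]
 t42.0 s 23.4 lat 0.1 z 86.8 F travel -0.3 lat -0.8 z -4.0 M [ 0.37  0.2  -0.18] ori [ 3.141 -0.    -3.076] op 0.145 gf 107
```

```bash
python3 - <<'E'
from h import *
o=[np.pi,0,YAW-np.pi]
bot.movel([*gp(23.5,.3),86.65],rot=o,max_speed=8); print(np.round(meas(4),1))
bot.grip(0.15,30); st("soft")
bot.grip(0.5); st("open")
bot.movel([*gp(23.5,.3),200],rot=o,max_speed=90); st("up")
bot.move_ptp([400,150,300],o)
bot.dwell(.2); st()
cv2.imwrite("pics/e_raw.png",imaging.capture("top"))
crop(cv2.imread("pics/e_raw.png"),205,160,415,260,3.8,"e_top")
E
```

```text
[23.4 -1.6 -1.5 -3.4 42.4]
soft t42.7 s 23.4 lat 0.2 z 86.6 F travel -2.7 lat -1.2 z -3.1 M [ 0.48  0.38 -0.11] ori [ 3.141 -0.    -3.076] op 0.156 gf 67
open t43.1 s 23.8 lat 0.9 z 87.0 F travel 0.4 lat 0.3 z -0.8 M [ 0.04  0.   -0.01] ori [-3.141e+00  1.000e-03 -3.076e+00] op 0.501 gf 0
up t44.5 s 23.4 lat -0.1 z 199.4 F travel -0.5 lat 0.3 z 1.2 M [-0.02 -0.   -0.03] ori [ 3.141e+00 -1.000e-03 -3.076e+00] op 0.493 gf 0
 t45.5 s -138.7 lat -66.4 z 299.0 F travel 0.4 lat 0.2 z -0.2 M [-0.03 -0.02  0.02] ori [-3.141e+00 -2.000e-03 -3.078e+00] op 0.498 gf 0
```

View pics/e_top.png

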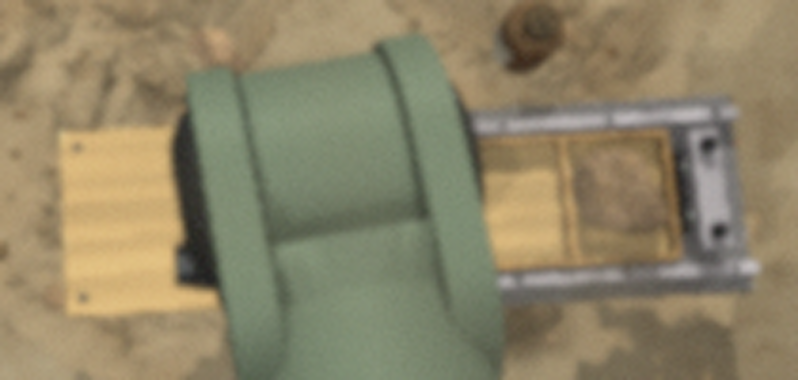

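The tray sits between the rails against the pad (front edge at crop x≈680), with the rock in place. I'll repeat the earlier stage view from the same pose to measure how far the pad is pushed in.

```bash
python3 - <<'E'
from h import *
import pickle
bot.move_ptp([510,-110,240],[np.pi,0,0.07]); bot.dwell(.3)
m=imaging.camera_model("wrist"); im=imaging.capture("wrist"); cv2.imwrite("pics/f.png",im); print(bot.get_state()['t'])
m0=pickle.load(open("cams.pkl","rb"))["w_stage"]; print(m['position']-m0['position'],m['rotation']-m0['rotation'])
a=cv2.imread("pics/w_stage.png")
A=a[155:235,310:395];B=im[155:235,310:395]
v=np.vstack([A,B]); cv2.imwrite("pics/f2.png",cv2.resize(v,None,fx=3.7,fy=3.7,interpolation=cv2.INTER_CUBIC))
for n,i in(("0",a),("1",im)):
    g=i[...,1].astype(float); print(n); 
    for r in (175,185,195): print(g[r-2:r+3,318:348].mean(0).round().astype(int).tolist())
E
```

```text
48.1167
[-0.35344434 -0.91136629 -0.78919335] [-0.00121264  0.00041679 -0.00146198]
0
[137, 131, 119, 98, 80, 48, 19, 14, 18, 20, 26, 32, 35, 40, 37, 33, 46, 104, 164, 183, 183, 175, 135, 97, 82, 82, 92, 123, 165, 190]
[137, 138, 135, 107, 62, 22, 14, 17, 19, 23, 30, 38, 41, 38, 37, 36, 54, 83, 87, 88, 87, 85, 84, 84, 81, 87, 121, 165, 190, 195]
[134, 121, 97, 68, 32, 16, 23, 14, 23, 32, 37, 38, 38, 38, 40, 48, 77, 86, 86, 87, 87, 98, 104, 103, 104, 130, 179, 206, 215, 216]
1
[179, 130, 78, 68, 84, 133, 157, 165, 160, 117, 56, 24, 31, 38, 42, 40, 33, 41, 103, 184, 208, 195, 143, 101, 87, 84, 104, 152, 186, 202]
[124, 86, 68, 80, 118, 152, 162, 161, 137, 79, 31, 30, 36, 39, 36, 37, 39, 50, 78, 87, 92, 89, 89, 90, 87, 101, 148, 185, 201, 205]
[102, 75, 72, 99, 141, 158, 161, 156, 98, 38, 27, 36, 41, 41, 39, 39, 45, 71, 86, 94, 90, 97, 106, 104, 116, 167, 204, 221, 224, 223]
```

View pics/f2.png

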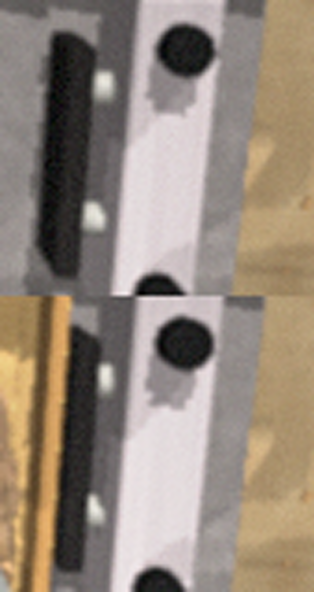

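The gap between pad and block has shrunk by about 1.6 px, roughly 1.6 mm, so the pad is still pushed in. The tray lies against it and the arm is clear, so I'm handing in.

```bash
python3 -c "
from h import *
st(); print(bot.sign_off())"
```

```text
t48.1 s 126.9 lat 26.1 z 240.1 F travel 0.1 lat -0.4 z 0.2 M [-0.04  0.03  0.05] ori [ 3.142 -0.     0.07 ] op 0.501 gf 0
the job is handed in; nothing more can be done
None
```

I handed the job in at 48 s, though sign-off returned no verdict: the tray is released between the rails and rests against the end pad, still about 1.6 mm in after a push to about 6.8 mm, with the rock in its compartment and no bystander seen to move.

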